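# Lock a phone with a new screen into the curing frame

### The job

Set the phone up for its screen glue to cure: slide it lengthwise, screen up, under the side lips of the curing frame, slide the shorter of the two packing blocks in flat behind it until phone and block are fully home against the end stop, then push the bolt all the way across behind the block to lock them in. Leave the longer packing block and the things lying around where they are.

Things in the scene. Friction and masses are not known exactly. Their poses are not given: they have to be found in the camera images.
- frame_mouth (a point): Aluminium curing frame screwed to the bench: two rails, 12 mm wide, 15.5 mm high, y = -12 to 182 mm, form a straight channel 70 mm wide on a grey base plate 6 mm thick (x = -67 to 67, y = -222 to 190 mm). Point: middle of the channel's mouth, on the plate's top; y points along the channel into the frame, x across, z up.
- frame_stop (a point): Middle of the rubber-faced end stop, on the plate's top, 169 mm along y from the mouth point; same axes. From y = 6 mm inwards each rail carries a lip that overhangs the channel by 4 mm, its underside 11.5 mm above the plate, so parts go in only by sliding through the mouth.
- frame_lead_in (a point): Middle of the lead-in, on the plate's top, 37 mm outside the mouth point; same axes. Two cheeks 11.5 mm high widen the way in from 70 mm at y = -12 mm to 97 mm at y = -37 mm (inner faces).
- bolt_housing (a point): Middle of the bolt's housing, on the plate's top, outside the rail on the -x side of the mouth; same axes as the mouth. It covers x = -48 to -136 mm, y = -19 to 12 mm of the mouth frame and is at most 15 mm high; the rod's tail sticks out of it to x = -188 mm when drawn.
- bolt (a joint): Sliding bolt, a 10 mm rod with a tapered nose, its axis 7.8 mm above the plate and 5.5 mm outside y = 0. 0 = drawn (nose inside the -x rail, mouth free); 0.050 m = fully across (nose 9 mm past the channel's middle, rod just outside y = 0). Slides along the frame's +x with about 1.2 N of friction, stays where left; its taper can press the block home over the last 2 mm.
- bolt_knob (a point): Centre of the black ball, 16 mm across, on an upright 9 mm pin on the bolt's rod; 38 mm above the plate (the ball spans 30 to 46 mm). It moves with the bolt along the frame's x, from x = -114 mm (drawn) to x = -64 mm (across).
- phone_center (a point): Phone with a black screen, screen up, flat on the base plate in front of the mouth: 67 x 138 x 8 mm, 0.13 kg. The point is its centre, half-way up; y along its length, x across, z up. Either end may go in first.
- short_block_center (a point): The shorter packing block: flat grey plate 66 mm wide (x), 30 mm long (y), 10 mm high, with an upright grip tab in its middle, 40 mm wide (x), 10 mm thick (y), top 36 mm above the underside; black rubber strip along the +y edge (either edge may face the phone). 0.14 kg. The point is in its middle, 18 mm above the underside.
- long_block_center (a point): The longer packing block, for shorter phones: the same shape but 50 mm long (y). With it behind this phone the bolt cannot pass. Leave it alone. The point is 18 mm above its underside, in the middle.
- swab_tub_mid (a point): Bystander: light blue tub of swabs, 60 mm across, 81 mm high, behind the work. Point 10 mm above its underside.
- dropper_mid (a point): Bystander: brown dropper bottle with a black top, 33 mm across, 95 mm high, behind the work. Point 10 mm above its underside.
Mind the look-alikes: they are no part of the job. Of the things that look like the part that bears phone_center, the larger one is meant.

How it is judged:
By the outcome, as a careful person would: the job done as asked, in the order asked, and still so for the second after the job is handed in, with the robot touching nothing.
It also fails if it takes over 72 s, if anything falls off the work surface, if the arm or the gripper's body presses on something with over 40 N, if the wrist force passes 120 N, or if a joint passes its speed limit or range.

### The arm

A 6-joint arm with a two-finger parallel gripper is mounted at the origin on a cart in front of the work surface, level with it; the furniture and walls round the work are solid. World frame = base frame: x ahead of the robot, y to its left, z up, the work surface at z = 0. Lengths are in mm, angles in rad, forces in N, time in s.
With the tool pointing down it reaches from about 275 to 850 mm from the base axis. Payload 19 kg.
Tool frame: the origin (TCP) lies midway between the tips of the shut fingers; the grasp point (between the pads) lies 19 mm behind it; z points along the fingers, y is the line along which they close (so a half turn about z gives the same grasp; the last joint's range is limited). The gripper opens to 85 mm and grips with 20 to 120 N. Pads are 22 mm wide; open, the fingers measure 114 mm over their backs; the gripper's body (76 mm by 85 mm) begins 54 mm behind the grasp point. The pads swing forward as they close: fully open they stand 13 mm farther back than shut.
Start: joints at [-1.241, 0.15, 1.437, -0, 1.554, -0.134], TCP at [257.196, -514.235, 210.967] pointing down, gripper open.
Joint ranges: [-2.8, 2.8], [-0.68, 2.1], [0.12, 2.68], [-1.39, 4.53], [0.16, 2.79], [-2.81, 2.81]. Speed limits (rad/s): [1.89, 1.89, 2.22, 3.01, 3.01, 3.01].

### API

Orientations are given as a rotation vector (axis times angle).
In Python, from rig import manip gives the robot as it stands.
- The arm moves only by the tool send_rows, never from a script. Its argument "steps" is a list of rows, each a list of 7 numbers: the shift along the tool's x, y, z in cm, then the turn, a rotation vector about the tool's x, y, z in degrees, then the opening, from 0 (shut) to 1 (fully open). A call has 1 to 5 rows; each row is the pose to reach, as a shift and turn from the pose commanded when the call began, along the tool's axes at that moment; what a row does not reach only later rows make up. A row lasts 1/10 s, in which the tool goes at most 50 mm and 8.59 degrees, less where a joint would pass 70% of its speed; a pose out of reach is approached as far as the arm can. A call with a gripper value outside its range is refused whole. The fingers move at their own pace and stop on an object; "newtons" is the grip in N (left out, the last holds). Time passes only in rows, so rows that repeat a pose let the fingers close. It gives the time, the measured TCP pose, the force, the opening and the grip force at its end, in the units of the state.
- manip.sense(): the state, without advancing time (a new reading comes with each control period).
- manip.get_image(name): name is "scene" or "side" or "wrist"; returns the picture (400x640x3 uint8, red, green, blue); there is no depth.
- manip.camera_params(name): a dict with "fx", "fy", "cx", "cy" (pixels), "cam_to_world" (4x4, takes a point from camera to world coordinates). Camera axes: x right, y down, z forward; pixel columns grow to the right and rows downward; lengths in mm; the calibration is good to about 2 mm. The wrist camera is an equidistant fisheye: a pixel r from the principal point sees the ray r / f radians off the axis. A picture is of the moment at which its call begins: read the wrist's pose just before it. camera_params takes no time and is no camera call; for the wrist camera it gives the pose at the moment of the call.
- manip.hand_in(): hands the job in; it is judged then, once.
The state is a dict: "time_s": time; "joint_positions": joint angles; "qd": joint speeds; "tau": joint torques, N m; "tool_pos": TCP position; "tcp_rot": TCP orientation; "force": force on the tool from outside, world axes, zero at the start; "torque": the same for the moment, N m; "opening": opening from 0.0 (shut) to 1.0 (fully open); "finger_force": force on a finger pad.
Only numpy, scipy, OpenCV 4.12 (cv2) and the standard library are available. Lean on these libraries where they do the work, as an engineer would, in place of code of your own. Each camera call takes 0.05 s, during which the arm holds its last target. There are 200 camera calls.

## Working session

There is one attempt and no reset: what is moved stays moved. The work goes in short steps, Python scripts to look and compute and a tool call to move; the robot and the scene stay as the last step left them, time stands still between calls to the robot, and variables do not carry over. Pictures are saved under pics/ and viewed, at most 10 in all, crops included, and the job is handed in when it is done.

Besides the shell and the picture viewer there is one more tool, called after "Request:" by a JSON object that holds its "name" and its "arguments", one argument or row to a line. send_rows: Moves the arm, as the interface text tells. Its arguments: {"type":"object","properties":{"steps":{"type":"array"},"newtons":{"type":"number"}},"required":["steps"]}

```bash
ls; mkdir -p pics; python3 - <<'E'
from rig import manip
import cv2,json
s=manip.sense();print(s)
for n in("scene","side"):
    im=manip.get_image(n);cv2.imwrite(f"pics/{n}0.png",im[:,:,::-1]);p=manip.camera_params(n);print(n,p)
E
```

```text
pics
{'time_s': 0.0, 'joint_positions': array([-1.24100832e+00,  1.50925698e-01,  1.43805075e+00,  1.78861490e-06,
        1.55379800e+00, -1.33968170e-01]), 'qd': array([-3.98459872e-04, -2.10301908e-04,  7.60186207e-04, -1.10176646e-03,
        7.33033799e-04, -7.52958946e-05]), 'tau': array([-1.10864476e-03, -7.13044238e+01, -5.70864344e+01, -2.00654986e-04,
        8.97123129e-03,  3.39882149e-05]), 'tool_pos': array([ 257.11035816, -513.99784745,  210.40000664]), 'tcp_rot': array([-3.05636787e+00, -7.21685688e-01,  1.78602806e-04]), 'force': array([-0.0096262 ,  0.41200034, -0.5676289 ]), 'torque': array([-0.00775974,  0.0097267 , -0.02163711]), 'finger_force': 0.0, 'opening': 1.0005015529201597}
scene {'fx': 494.29085745512515, 'fy': 494.29085745512515, 'cx': 315.60145245935627, 'cy': 202.30174067676694, 'cam_to_world': array([[ 8.54896102e-01, -2.82682014e-01,  4.35021303e-01,
        -1.12096722e+02],
       [-5.18462782e-01, -4.95705736e-01,  6.96758327e-01,
        -1.30768499e+03],
       [ 1.86815083e-02, -8.21198333e-01, -5.70337005e-01,
         9.03933453e+02],
       [ 0.00000000e+00,  0.00000000e+00,  0.00000000e+00,
         1.00000000e+00]])}
side {'fx': 392.5989046297949, 'fy': 392.5989046297949, 'cx': 313.1915464208419, 'cy': 193.2541747333398, 'cam_to_world': array([[ 9.59075170e-01, -1.53811377e-01,  2.37732789e-01,
         2.94071836e+02],
       [-2.81961207e-01, -4.41884959e-01,  8.51607633e-01,
        -1.15917152e+03],
       [-2.59363991e-02, -8.83787160e-01, -4.67169733e-01,
         5.27232949e+02],
       [ 0.00000000e+00,  0.00000000e+00,  0.00000000e+00,
         1.00000000e+00]])}
```

View pics/scene0.png

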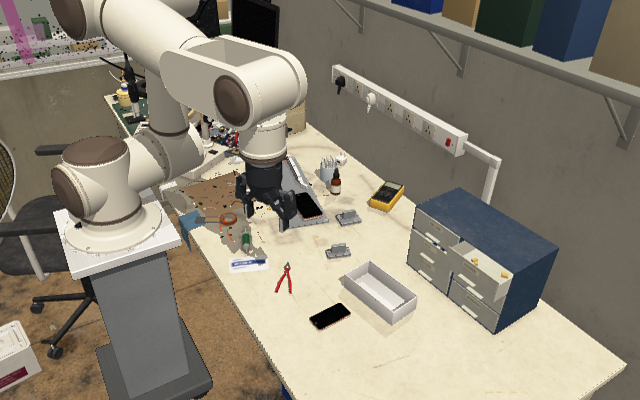

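View pics/side0.png

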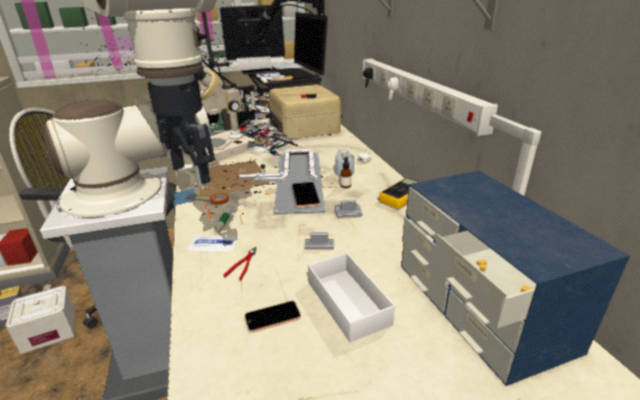

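The scene picture shows the frame at about (300,190), with the phone on its plate at (308,205). The side picture shows the phone at (305,194), blocks at (348,209) and (319,241), and a decoy phone at (272,315). The mouth faces the camera. I'll enlarge the side view next.

```bash
cat > h.py <<'E'
import numpy as np
from rig import manip
def ray(cam,uv,z,P=None):
    P=P or manip.camera_params(cam);T=P["cam_to_world"]
    x=(uv[0]-P["cx"])/P["fx"];y=(uv[1]-P["cy"])/P["fy"]
    if cam=="wrist":
        r=np.hypot(x,y);k=np.sin(r)/r if r>1e-9 else 1;d=np.array([x*k,y*k,np.cos(r)])
    else:d=np.array([x,y,1.])
    d=T[:3,:3]@d;o=T[:3,3]
    return o+d*(z-o[2])/d[2]
E
python3 - <<'E'
import cv2
from h import *
a=cv2.imread("pics/side0.png")[145:265,225:385]
b=cv2.imread("pics/scene0.png")[145:265,230:390]
cv2.imwrite("pics/c1.png",cv2.resize(a,None,fx=5,fy=5,interpolation=2))
for uv,z in (((305,194),14),((348,210),10),((319,243),10),((298,155),6),((272,315),8)):
    print(uv,ray("side",uv,z).round(0))
E
```

```text
(305, 194) [ 532. -220.   14.]
(348, 210) [ 617. -335.   10.]
(319, 243) [ 502. -453.   10.]
(298, 155) [590.  83.   6.]
(272, 315) [ 357. -636.    8.]
```

View pics/c1.png

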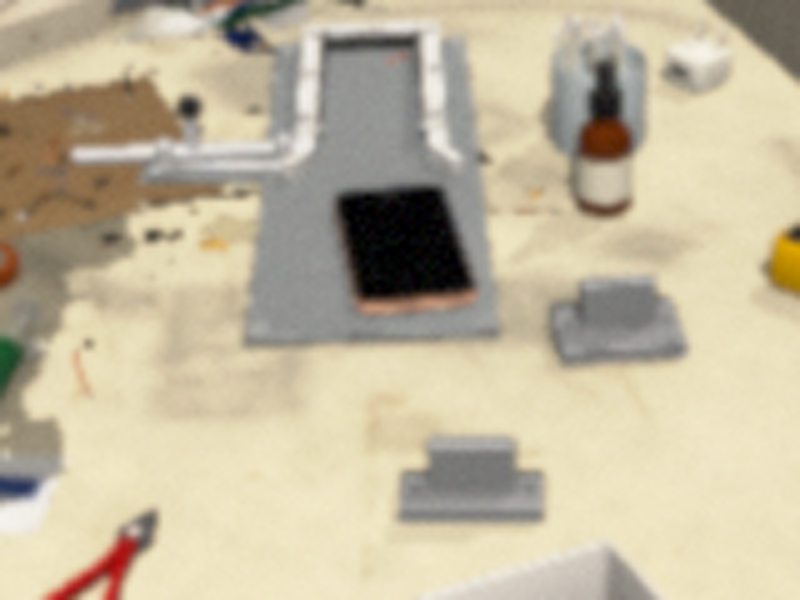

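The enlarged crop shows the phone with corners near crop pixels (337,193), (440,187), (475,293) and (355,305), tilted about 10° to the channel. The near block at (472,495) looks the shorter, and the right one at (618,335) the longer. The bolt knob is at (190,105). Next I move the arm above the work for a close look.

Request:
{"name": "send_rows", "arguments": {
  "steps": [
    [4.5, -1, -1.5, 0, 0, 0, 1],
    [9, -2.5, -3, 0, 0, 0, 1],
    [13.5, -3.5, -5, 0, 0, 0, 1],
    [18, -4.5, -6.5, 0, 0, 0, 1],
    [22, -5.5, -8, 0, 0, 0, 1]
  ]
}}

```text
time_s: 0.6
tool_pos: [430.7, -365.0, 291.6]
tcp_rot: [-3.057, -0.722, -0.0]
force: [0.1, -0.5, 0.5]
opening: 1.001
finger_force: 0.0
```

Request:
{"name": "send_rows", "arguments": {
  "steps": [
    [3, -1, -1.5, 0, 0, 0, 1],
    [6, -2, -3, 0, 0, 0, 1],
    [8, -3, -4, 0, 0, 0, 1],
    [9, -3.5, -5, 0, 0, 0, 1],
    [9, -3.5, -5, 0, 0, 0, 1]
  ]
}}

```text
time_s: 1.1
tool_pos: [494.8, -294.5, 342.0]
tcp_rot: [3.056, 0.724, 0.001]
force: [-0.4, -0.8, -0.7]
opening: 1.002
finger_force: 0.0
```

```bash
cat > look.py <<'E'
import sys,cv2
from h import *
n=sys.argv[1]
P=manip.camera_params("wrist");s=manip.sense();im=manip.get_image("wrist")
cv2.imwrite(f"pics/{n}.png",im[:,:,::-1]);np.save(f"pics/{n}.npy",P,allow_pickle=True)
print(s["time_s"],s["tool_pos"].round(1),s["tcp_rot"].round(3),s["force"].round(1));print(P["fx"],P["cx"],P["cy"],P["cam_to_world"].round(3))
E
python3 look.py w1; python3 -c "
import cv2;i=cv2.imread('pics/w1.png');cv2.imwrite('pics/w1v.png',cv2.resize(i,(800,500)))"
```

```text
1.1 [ 494.8 -294.5  342. ] [3.056e+00 7.240e-01 1.000e-03] [-0.4 -0.8 -0.7]
309.70691628693146 315.0188511539815 196.49055344532817 [[ 4.48000e-01 -8.49000e-01 -2.79000e-01  5.66905e+02]
 [-8.94000e-01 -4.26000e-01 -1.41000e-01 -2.58744e+02]
 [ 1.00000e-03  3.12000e-01 -9.50000e-01  5.05353e+02]
 [ 0.00000e+00  0.00000e+00  0.00000e+00  1.00000e+00]]
```

View pics/w1.png

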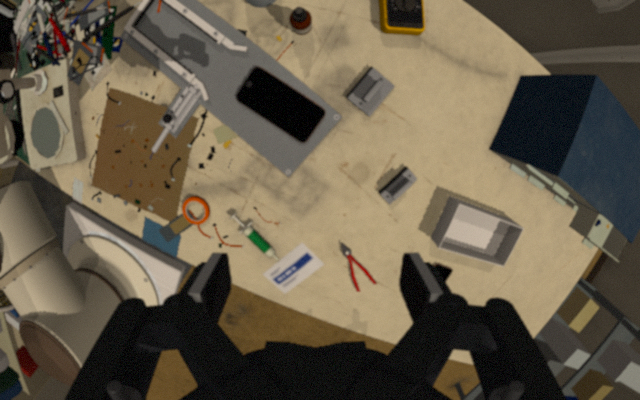

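The wrist picture shows the phone around (282,104), and the plate's front corners at (340,117) and (289,175). The short block is at (397,184), the long block at (370,91), and the bolt knob at about (168,119).

```bash
cat >> h.py <<'E'
import cv2
def load(n): return cv2.imread(f"pics/{n}.png"),np.load(f"pics/{n}.npy",allow_pickle=True).item()
def rect(n,mask,seed,z,P):
    k,lab,st,_=cv2.connectedComponentsWithStats(mask.astype(np.uint8),connectivity=4)
    l=lab[seed[1],seed[0]]
    c=max(cv2.findContours((lab==l).astype(np.uint8),0,1)[0],key=cv2.contourArea)[:,0]
    w=np.array([ray("wrist",p,z,P)[:2] for p in c],np.float32)
    r=cv2.minAreaRect(w);bx=cv2.boxPoints(r)
    a,b=bx[1]-bx[0],bx[2]-bx[1];L=a if np.hypot(*a)>np.hypot(*b) else b
    return np.round(r[0],1),np.round(r[1],1),round(float(np.degrees(np.arctan2(L[1],L[0]))%180),1),l
E
python3 - <<'E'
from h import *
im,P=load("w1");g=im.astype(int);mx=g.max(2);mn=g.min(2)
print("phone",rect(0,mx<45,(282,104),14,P))
b,gr,r=g[...,0],g[...,1],g[...,2]
grey=(mx-mn<28)&(mx<165)&(mx>60)
gm=cv2.morphologyEx(grey.astype(np.uint8),cv2.MORPH_CLOSE,np.ones((3,3)))
for n,s,z in(("short",(397,184),8),("long",(370,91),8),("plate",(310,155),6)):
    try:print(n,grey[s[1],s[0]],rect(0,gm,s,z,P))
    except Exception as e:print(n,e)
cs=[(340,117),(289,175)]
c=[ray("wrist",p,6,P) for p in cs];print(c,np.hypot(*(c[0]-c[1])[:2]))
for p,z in (((168,119),44),((246,46),15.5),((193,92),15.5)):print(p,ray("wrist",p,z,P).round(1))
a=im[0:200,110:430]
cv2.imwrite("pics/w1c.png",cv2.resize(a,None,fx=2.5,fy=2.5,interpolation=2))
E
```

```text
phone (array([ 534.5, -212.6]), array([135.1,  63.1]), 82.1, np.int32(47))
short False (array([ -10.3, -782.6]), array([1968.6, 4716.8]), 114.4, np.int32(0))
long True (array([ 618.2, -328. ]), array([56.5, 67. ]), 167.9, np.int32(112))
plate False (array([ -12.6, -784.8]), array([1976.5, 4735.8]), 114.4, np.int32(0))
[array([ 558.16722275, -308.37648911,    6.        ]), array([ 434.76836838, -277.03333725,    6.        ])] 127.31720398265288
(168, 119) [442.9 -59.5  44. ]
(246, 46) [ 596.7 -123.4   15.5]
(193, 92) [494.5 -72.7  15.5]
```

View pics/w1c.png

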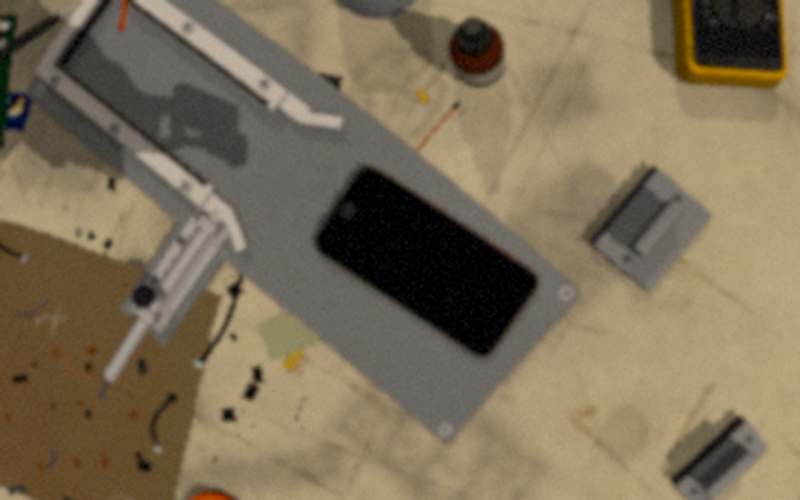

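The crop shows the plate's front corners at (580,290) and (447,443), rear-left at about (35,78), the inner lip edges, the knob at (145,293), and a phone skewed against the channel.

```bash
python3 - <<'E'
from h import *
im,P=load("w1")
def q(u,v,z,n):
    w=ray("wrist",(110+u/2.5,v/2.5),z,P);print(n,w.round(1));return w
fr=q(578,290,6,"FR");fl=q(446,442,6,"FL");rl=q(34,78,6,"RL")
d=rl-fl;print("len",np.hypot(*d[:2]),np.degrees(np.arctan2(d[1],d[0])),"width",np.hypot(*(fr-fl)[:2]))
for nm,a,b in(("Rin",(135,5),(272,104)),("Lin",(64,68),(200,186))):
    A=q(*a,15.5,nm);B=q(*b,15.5,nm);e=A-B;print(np.degrees(np.arctan2(e[1],e[0])))
q(343,121,11.5,"cheekR tip in/out");q(238,250,11.5,"cheekL tip")
q(145,293,44,"knob")
q(168,62,15.5,"-")
for p in((655,168),(708,215),(650,290),(592,237)):q(*p,10,"long")
for p in((743,420),(765,447),(703,500),(672,475)):q(*p,10,"short")
q(720,460,36,"short tab")
E
```

```text
FR [ 560.5 -309.3    6. ]
FL [ 431.5 -277.5    6. ]
RL [546.1 115.6   6. ]
len 409.45278899114277 73.75659459766293 width 132.86142354503139
Rin [617.9  51.4  15.5]
Rin [586.6 -78.1  15.5]
76.40350590731393
Lin [560.3  85.8  15.5]
Lin [519.2 -55.2  15.5]
73.78184472224022
cheekR tip in/out [ 594.1 -125.9   11.5]
cheekL tip [490.1 -97.1  11.5]
knob [445.5 -58.4  44. ]
- [588.1   6.   15.5]
long [ 654.  -316.2   10. ]
long [ 644.  -360.5   10. ]
long [ 582.3 -350.    10. ]
long [ 594.9 -301.2   10. ]
short [ 536.6 -448.5   10. ]
short [ 527.8 -472.6   10. ]
short [ 474.9 -452.4   10. ]
short [ 480.5 -423.6   10. ]
short tab [ 508.3 -438.4   36. ]
```

Request:
{"name": "send_rows", "arguments": {
  "steps": [
    [1, -0.3, 2, 0, 0, -8.5, 1],
    [2, -0.6, 4, 0, 0, -17, 1],
    [3, -0.9, 6, 0, 0, -25.5, 1],
    [4, -1.1, 8, 0, 0, -34, 1],
    [4.1, -1.1, 10, 0, 0, -42.5, 1]
  ]
}}

```text
time_s: 1.65
tool_pos: [525.5, -267.4, 239.2]
tcp_rot: [-2.582, -1.788, 0.001]
force: [-0.6, -0.3, 0.6]
opening: 0.999
finger_force: 0.0
```

Request:
{"name": "send_rows", "arguments": {
  "steps": [
    [0, 0, 2, 0, 0, -8, 1],
    [0, 0, 4, 0, 0, -13, 1],
    [0, 0, 4, 0, 0, -13, 1]
  ]
}}

```text
time_s: 1.95
tool_pos: [524.1, -267.3, 197.7]
tcp_rot: [-2.366, -2.06, 0.002]
force: [0.5, -1.4, 0.1]
opening: 1.001
finger_force: 0.0
```

```bash
python3 look.py w2
```

```text
1.95 [ 524.1 -267.3  197.7] [-2.366e+00 -2.060e+00  2.000e-03] [ 0.5 -1.4  0.1]
309.70691628693146 315.0188511539815 196.49055344532817 [[ 9.90000e-01 -1.30000e-01 -4.70000e-02  5.36385e+02]
 [-1.38000e-01 -9.42000e-01 -3.07000e-01 -1.88642e+02]
 [-5.00000e-03  3.10000e-01 -9.51000e-01  3.61157e+02]
 [ 0.00000e+00  0.00000e+00  0.00000e+00  1.00000e+00]]
```

View pics/w2.png

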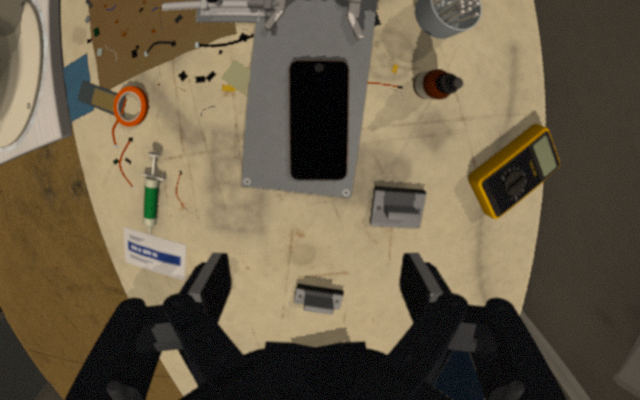

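The second wrist picture shows the phone at (319,121), square to the tool. The plate's front corners are at (243,184) and (354,196), its left edge runs up to about (257,25), and the short block is at (318,297).

```bash
python3 - <<'E'
from h import *
im,P=load("w2");mx=im.max(2)
print("phone",rect(0,mx<45,(319,130),14,P)[:3])
# plate edges: grey plate vs warm bench -> saturation
hs=cv2.cvtColor(cv2.GaussianBlur(im,(3,3),0),cv2.COLOR_BGR2HSV)
m=((hs[...,1]<45)&(hs[...,2]<175)&(hs[...,2]>60))
def edge(pts,z,ang):
    w=np.array([ray("wrist",p,z,P)[:2] for p in pts],np.float32)
    vx,vy,x,y=cv2.fitLine(w,cv2.DIST_HUBER,0,.01,.01).ravel();print(len(pts),(np.degrees(np.arctan2(vy,vx)))%180,(x,y));return np.array([x,y]),np.array([vx,vy])
L=[];R=[]
for v in range(70,176,4):
    r=np.where(m[v,225:300])[0]
    run=[u for u in r if all(m[v,225+u:225+u+5])]
    if run:L.append((225+run[0]-.5,v))
for v in range(50,176,4):
    run=[u for u in range(350,400) if not m[v,u:u+5].any()]
    if run:R.append((run[0]-.5,v))
F=[]
for u in range(255,345,4):
    run=[v for v in range(183,205) if not m[v:v+4,u].any()]
    if run:F.append((u,run[0]-.5))
print(L[::6],R[::6],F[::5])
l=edge(L,6,0);r=edge(R,6,0);f=edge(F,3,0)
n=np.array([l[1][1],-l[1][0]]);n*=np.sign(n[0]);print("width",(r[0]-l[0])@n)
E
```

```text
phone (array([ 534.9, -213.3]), array([135. ,  63.5]), 81.9)
[(np.float64(250.5), 70), (np.float64(248.5), 94), (np.float64(246.5), 118), (np.float64(244.5), 142), (np.float64(242.5), 166)] [(370.5, 50), (367.5, 74), (364.5, 98), (361.5, 122), (357.5, 146), (354.5, 170)] [(255, 186.5), (275, 188.5), (295, 191.5), (315, 193.5), (335, 195.5)]
27 75.36411 (np.float32(454.74057), np.float32(-190.76212))
32 75.72732 (np.float32(589.02094), np.float32(-199.01474))
23 165.48495 (np.float32(495.80246), np.float32(-294.2862))
width 132.00835
```

Request:
{"name": "send_rows", "arguments": {
  "steps": [
    [0.1, 0.3, 4, 0, 0, 0, 1],
    [0.1, 0.3, 8.5, 0, 0, 0, 1],
    [0.1, 0.3, 13, 0, 0, 0, 1],
    [0.1, 0.3, 16, 0, 0, 0, 1],
    [0.1, 0.3, 18, 0, 0, 0, 1]
  ]
}}

```text
time_s: 2.5
tool_pos: [528.3, -266.7, 19.6]
tcp_rot: [-2.373, -2.057, 0.001]
force: [0.5, 0.2, 0.8]
opening: 0.999
finger_force: 0.0
```

Request:
{"name": "send_rows", "arguments": {
  "steps": [
    [0, 0, 0.5, 0, 0, 0, 1],
    [0, 0, 1, 0, 0, 0, 1],
    [0, 0, 1.5, 0, 0, 0, 1],
    [0, 0, 1.5, 0, 0, 0, 1]
  ]
}}

```text
time_s: 2.9
tool_pos: [529.2, -266.6, 6.5]
tcp_rot: [2.37, 2.061, 0.0]
force: [-1.3, 0.6, 1.1]
opening: 1.002
finger_force: 0.0
```

Request:
{"name": "send_rows", "arguments": {
  "steps": [
    [0, 0, 0.3, 0, 0, 0, 1],
    [0, 0, 0.6, 0, 0, 0, 1],
    [0, 0, 0.6, 0, 0, 0, 0.9],
    [0, 0, 0.6, 0, 0, 0, 0.85],
    [0, 0, 0.6, 0, 0, 0, 0.85]
  ],
  "newtons": 20
}}

```text
time_s: 3.4
tool_pos: [529.1, -266.3, 0.1]
tcp_rot: [2.37, 2.063, 0.0]
force: [-0.5, -0.0, 0.2]
opening: 0.846
finger_force: 0.0
```

```bash
python3 look.py w3; python3 - <<'E'
import cv2;i=cv2.imread('pics/w3.png')[150:400,150:490];cv2.imwrite('pics/w3c.png',cv2.resize(i,None,fx=2.3,fy=2.3,interpolation=2))
E
```

```text
3.4 [ 5.291e+02 -2.663e+02  1.000e-01] [2.37  2.063 0.   ] [-0.5 -0.   0.2]
309.70691628693146 315.0188511539815 196.49055344532817 [[ 9.90000e-01 -1.31000e-01 -4.30000e-02  5.40677e+02]
 [-1.38000e-01 -9.41000e-01 -3.09000e-01 -1.87195e+02]
 [-0.00000e+00  3.12000e-01 -9.50000e-01  1.63417e+02]
 [ 0.00000e+00  0.00000e+00  0.00000e+00  1.00000e+00]]
```

View pics/w3c.png

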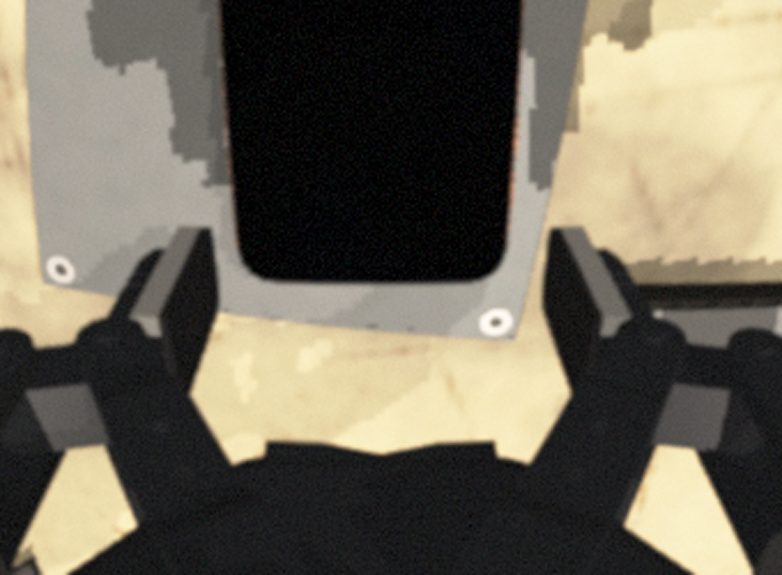

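The crop shows both pads straddling the phone's rear end, centred with clear gaps on both sides. I close now.

Request:
{"name": "send_rows", "arguments": {
  "steps": [
    [0, 0, 0, 0, 0, 0, 0.8],
    [0, 0, 0, 0, 0, 0, 0.75],
    [0, 0, 0, 0, 0, 0, 0.72],
    [0, 0, 0, 0, 0, 0, 0.7],
    [0, 0, 0, 0, 0, 0, 0.7]
  ],
  "newtons": 25
}}

```text
time_s: 3.95
tool_pos: [529.0, -266.3, -0.0]
tcp_rot: [-2.37, -2.062, -0.0]
force: [-0.6, 0.4, 1.2]
opening: 0.704
finger_force: 0.0
```

```bash
python3 look.py w4; python3 - <<'E'
import cv2;i=cv2.imread('pics/w4.png')[150:400,150:490];cv2.imwrite('pics/w4c.png',cv2.resize(i,None,fx=2.3,fy=2.3,interpolation=2))
E
```

```text
3.95 [ 529.  -266.3   -0. ] [-2.37  -2.062 -0.   ] [-0.6  0.4  1.2]
309.70691628693146 315.0188511539815 196.49055344532817 [[ 9.90000e-01 -1.31000e-01 -4.30000e-02  5.40631e+02]
 [-1.38000e-01 -9.41000e-01 -3.09000e-01 -1.87185e+02]
 [-0.00000e+00  3.12000e-01 -9.50000e-01  1.63291e+02]
 [ 0.00000e+00  0.00000e+00  0.00000e+00  1.00000e+00]]
```

View pics/w4c.png

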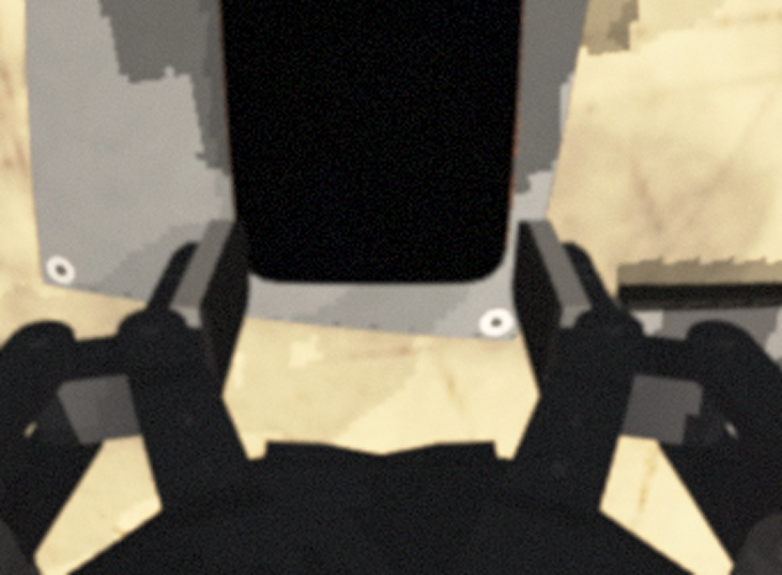

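The crop shows the pads at crop x 245 and 518 at row 222. They overlap the phone's edge lines, so the tips seem to be above the phone. I'll compute the tip height from these corners.

```bash
python3 - <<'E'
from h import *
im,P=load("w4");T=np.array([529,-266.3]);a=np.radians(82.1);X=np.array([np.cos(a),np.sin(a)]);Y=np.array([np.sin(a),-np.cos(a)])
for z in (0,8,14,20,26,32):
    o=[]
    for u in((246,222),(517,222)):
        w=ray("wrist",(150+u[0]/2.3,150+u[1]/2.3),z,P)[:2]-T;o+=[w@X,w@Y]
    print(z,np.round(o,1),round(o[3]-o[1],1))
_,P3=load("w3")
for z in (8,14,20,26):
    o=[]
    for u in((213,230),(547,230)):
        w=ray("wrist",(150+u[0]/2.3,150+u[1]/2.3),z,P3)[:2]-T;o+=[w@X,w@Y]
    print(z,np.round(o,1),round(o[3]-o[1],1))
print("phone rear", (np.array([534.9,-213.3])-T)@X-69,(np.array([534.9,-213.3])-T)@Y)
E
```

```text
0 [ -5.3 -34.3  -5.3  36.4] 70.6
8 [ -1.1 -32.5  -1.2  34.6] 67.2
14 [  2.1 -31.3   2.   33.3] 64.6
20 [  5.2 -30.    5.1  32. ] 62.0
26 [  8.3 -28.7   8.2  30.7] 59.4
32 [ 11.4 -27.4  11.4  29.4] 56.8
8 [ -3.6 -41.2  -3.7  42.7] 83.9
14 [ -0.4 -39.6  -0.5  41. ] 80.6
20 [  2.8 -38.    2.7  39.4] 77.4
26 [  6.  -36.4   6.   37.8] 74.2
phone rear -15.692075626750473 -1.4405551068627818
```

Request:
{"name": "send_rows", "arguments": {
  "steps": [
    [0, -0.1, 0, 0, 0, 0, 0.92],
    [0, -0.2, 0, 0, 0, 0, 0.92],
    [0, -0.2, 0.3, 0, 0, 0, 0.92],
    [0, -0.2, 0.6, 0, 0, 0, 0.92],
    [0, -0.2, 0.8, 0, 0, 0, 0.92]
  ]
}}

```text
time_s: 4.5
tool_pos: [526.9, -265.9, -8.5]
tcp_rot: [-2.369, -2.062, 0.0]
force: [0.1, -0.5, -0.3]
opening: 0.92
finger_force: 0.0
```

Request:
{"name": "send_rows", "arguments": {
  "steps": [
    [0, 0, 0.1, 0, 0, 0, 0.92],
    [0, 0, 0.2, 0, 0, 0, 0.92],
    [0, 0, 0.3, 0, 0, 0, 0.92]
  ]
}}

```text
time_s: 4.8
tool_pos: [527.1, -266.0, -11.1]
tcp_rot: [-2.37, -2.063, -0.0]
force: [-0.5, 0.4, 0.1]
opening: 0.917
finger_force: 0.0
```

Request:
{"name": "send_rows", "arguments": {
  "steps": [
    [0, 0, 0.2, 0, 0, 0, 0.92],
    [0, 0, 0.3, 0, 0, 0, 0.92]
  ]
}}

```text
time_s: 5.0
tool_pos: [527.0, -266.0, -14.2]
tcp_rot: [-2.37, -2.062, -0.0]
force: [0.5, 0.2, -0.0]
opening: 0.92
finger_force: 0.0
```

Request:
{"name": "send_rows", "arguments": {
  "steps": [
    [0, 0, 0.1, 0, 0, 0, 0.92],
    [0, 0, 0.2, 0, 0, 0, 0.92]
  ]
}}

```text
time_s: 5.2
tool_pos: [527.1, -266.0, -16.1]
tcp_rot: [-2.37, -2.062, -0.0]
force: [-0.4, -1.1, -0.3]
opening: 0.923
finger_force: 0.0
```

Request:
{"name": "send_rows", "arguments": {
  "steps": [
    [0, 0, 0, 0, 0, 0, 0.82],
    [0, 0, 0, 0, 0, 0, 0.76],
    [0, 0, 0, 0, 0, 0, 0.76]
  ]
}}

```text
time_s: 5.5
tool_pos: [527.0, -266.0, -15.8]
tcp_rot: [-2.37, -2.063, -0.0]
force: [-2.2, 1.0, 5.0]
opening: 0.77
finger_force: 27.5
```

Request:
{"name": "send_rows", "arguments": {
  "steps": [
    [0, 0, -0.05, 0, 0, 0, 0.7],
    [0.1, -0.6, -0.05, 0, 0, 2, 0.7],
    [0.2, -1.2, -0.05, 0, 0, 4, 0.7],
    [0.25, -1.8, -0.05, 0, 0, 6, 0.7],
    [0.25, -2.25, -0.05, 0, 0, 6.6, 0.7]
  ],
  "newtons": 40
}}

```text
time_s: 6.0
tool_pos: [505.0, -260.4, -15.4]
tcp_rot: [2.485, 1.921, 0.0]
force: [1.6, -0.4, 1.0]
opening: 0.761
finger_force: 44.4
```

Request:
{"name": "send_rows", "arguments": {
  "steps": [
    [0, 0, 0, 0, 0, 0, 0.7],
    [0, 0, 0, 0, 0, 0, 0.7]
  ]
}}

```text
time_s: 6.2
tool_pos: [505.1, -260.5, -15.5]
tcp_rot: [-2.484, -1.924, 0.0]
force: [-1.9, 0.0, 2.2]
opening: 0.759
finger_force: 44.6
```

```bash
python3 look.py w5;  python3 - <<'E'
import cv2;i=cv2.imread('pics/w5.png')[0:260,150:490];cv2.imwrite('pics/w5c.png',cv2.resize(i,None,fx=2.3,fy=2.3,interpolation=2))
E
```

```text
6.2 [ 505.1 -260.5  -15.5] [-2.484 -1.924  0.   ] [-1.9  0.   2.2]
309.70691628693146 315.0188511539815 196.49055344532817 [[ 9.68000e-01 -2.38000e-01 -7.90000e-02  5.25714e+02]
 [-2.51000e-01 -9.20000e-01 -3.02000e-01 -1.83169e+02]
 [-0.00000e+00  3.12000e-01 -9.50000e-01  1.47841e+02]
 [ 0.00000e+00  0.00000e+00  0.00000e+00  1.00000e+00]]
```

View pics/w5c.png

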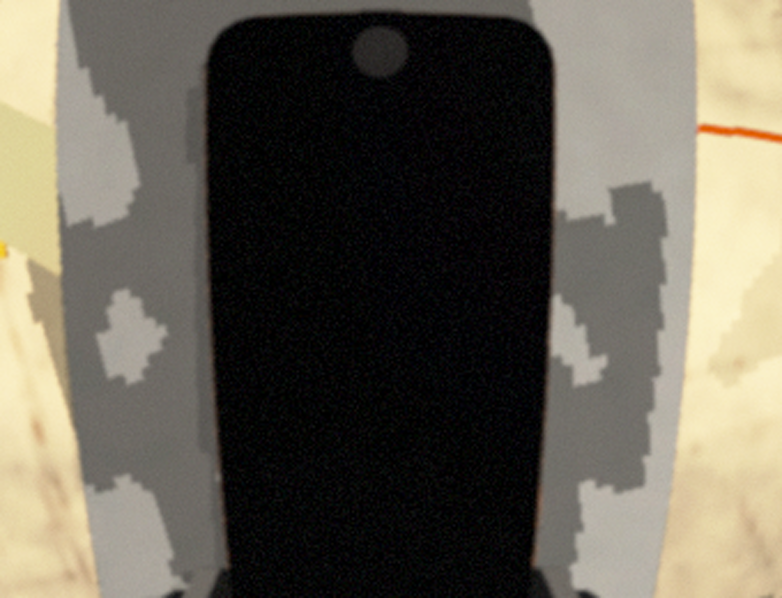

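The crop shows the phone parallel to the plate edges and centred: 208–553 against plate edges 62–693. I slide it in.

Request:
{"name": "send_rows", "arguments": {
  "steps": [
    [1.5, 0, 0, 0, 0, 0, 0.7],
    [3, 0, 0, 0, 0, 0, 0.7],
    [4.2, 0, 0, 0, 0, 0, 0.7],
    [5, 0, 0, 0, 0, 0, 0.7],
    [5.5, 0, 0, 0, 0, 0, 0.7]
  ]
}}

```text
time_s: 6.75
tool_pos: [519.2, -206.1, -15.5]
tcp_rot: [-2.483, -1.924, -0.0]
force: [-0.5, -1.8, 2.9]
opening: 0.766
finger_force: 44.6
```

Request:
{"name": "send_rows", "arguments": {
  "steps": [
    [0.6, 0, 0, 0, 0, 0, 0.7],
    [1.2, 0, 0, 0, 0, 0, 0.7],
    [1.8, 0, 0, 0, 0, 0, 0.7],
    [2.4, 0, 0, 0, 0, 0, 0.7],
    [3, 0, 0, 0, 0, 0, 0.7]
  ]
}}

```text
time_s: 7.25
tool_pos: [526.6, -177.8, -15.5]
tcp_rot: [2.485, 1.923, 0.0]
force: [-0.7, -2.2, 4.4]
opening: 0.76
finger_force: 44.7
```

Request:
{"name": "send_rows", "arguments": {
  "steps": [
    [0.9, 0, 0, 0, 0, 0, 0.7],
    [1.8, 0, 0, 0, 0, 0, 0.7],
    [2.7, 0, 0, 0, 0, 0, 0.7],
    [3.6, 0, 0, 0, 0, 0, 0.7],
    [4.3, 0, 0, 0, 0, 0, 0.7]
  ]
}}

```text
time_s: 7.75
tool_pos: [537.4, -135.6, -15.5]
tcp_rot: [-2.484, -1.923, -0.0]
force: [-0.1, -2.9, 3.0]
opening: 0.761
finger_force: 44.8
```

```bash
python3 look.py w6
```

```text
7.75 [ 537.4 -135.6  -15.5] [-2.484 -1.923 -0.   ] [-0.1 -2.9  3. ]
309.70691628693146 315.0188511539815 196.49055344532817 [[ 9.68000e-01 -2.38000e-01 -7.90000e-02  5.58062e+02]
 [-2.51000e-01 -9.20000e-01 -3.02000e-01 -5.83310e+01]
 [-0.00000e+00  3.12000e-01 -9.50000e-01  1.47830e+02]
 [ 0.00000e+00  0.00000e+00  0.00000e+00  1.00000e+00]]
```

View pics/w6.png

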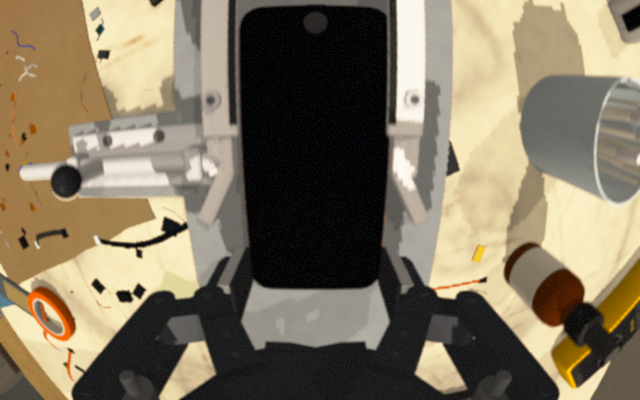

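The picture shows the phone inside the channel under both lips, with its front near row 8 and its rear end at row 288 between the pads. I release and go behind the phone with shut fingers.

Request:
{"name": "send_rows", "arguments": {
  "steps": [
    [0, 0, 0, 0, 0, 0, 0.82],
    [0, 0, 0, 0, 0, 0, 0.86],
    [0, 0, -1.5, 0, 0, 0, 0.86],
    [0, 0, -4, 0, 0, 0, 0.86],
    [-1, 0, -6, 0, 0, 0, 0.5]
  ]
}}

```text
time_s: 8.3
tool_pos: [534.7, -145.9, 45.3]
tcp_rot: [-2.484, -1.923, -0.0]
force: [0.9, -0.8, -0.3]
opening: 0.708
finger_force: 0.0
```

Request:
{"name": "send_rows", "arguments": {
  "steps": [
    [-2, 0, 0, 0, 0, 0, 0],
    [-3.2, 0, 0, 0, 0, 0, 0],
    [-3.2, 0, 1, 0, 0, 0, 0],
    [-3.2, 0, 2, 0, 0, 0, 0],
    [-3.2, 0, 2.5, 0, 0, 0, 0]
  ]
}}

```text
time_s: 8.8
tool_pos: [525.9, -176.3, 17.4]
tcp_rot: [-2.482, -1.921, 0.001]
force: [0.8, -0.6, 0.3]
opening: 0.003
finger_force: 0.0
```

```bash
python3 - <<'E'
from rig import manip
s=manip.sense();print(s["tool_pos"],s["opening"],s["force"],s["tcp_rot"])
E
python3 look.py w7; python3 - <<'E'
from h import *
im,P=load("w7");mx=im.max(2)
# phone rear edge: column near centre, world y' along frame
X=np.array([.25,.968]);N=np.array([.968,-.25])
for u in(285,300,315,330,345):
    col=mx[:,u].astype(int);d=np.where(col[100:]>60)[0][0]+100 if (col[100:]<60).any() else None
    if d:
        w=ray("wrist",(u,d),14,P)[:2];print(u,d,"frame x,y",round(w@N-553.9,1),round(w@X-61.1,1))
E
```

```text
[ 525.92195265 -176.32524763   17.4087761 ] 0.003360825643380275 [ 0.76110228 -0.620865    0.34121839] [-2.48238286e+00 -1.92127332e+00  1.44519082e-03]
8.8 [ 525.9 -176.3   17.4] [-2.482e+00 -1.921e+00  1.000e-03] [ 0.8 -0.6  0.3]
309.70691628693146 315.0188511539815 196.49055344532817 [[ 9.68000e-01 -2.38000e-01 -8.10000e-02  5.46933e+02]
 [-2.51000e-01 -9.20000e-01 -3.01000e-01 -9.92550e+01]
 [-3.00000e-03  3.12000e-01 -9.50000e-01  1.80760e+02]
 [ 0.00000e+00  0.00000e+00  0.00000e+00  1.00000e+00]]
285 192 frame x,y -17.2 -72.5
300 192 frame x,y -8.7 -72.5
315 192 frame x,y -0.2 -72.5
330 192 frame x,y 8.3 -72.5
345 191 frame x,y 16.8 -71.9
```

Request:
{"name": "send_rows", "arguments": {
  "steps": [
    [0, 0.05, 0.3, 0, 0, 0, 0],
    [0, 0.05, 0.6, 0, 0, 0, 0],
    [0, 0.05, 0.8, 0, 0, 0, 0],
    [0, 0.05, 0.8, 0, 0, 0, 0]
  ]
}}

```text
time_s: 9.25
tool_pos: [527.1, -177.2, 11.3]
tcp_rot: [-2.484, -1.923, 0.0]
force: [-1.1, 0.2, 0.0]
opening: -0.002
finger_force: 0.0
```

```bash
python3 look.py w8 | head -1; python3 - <<'E'
from h import *
im,P=load("w8");mx=im.max(2)
# fingertip: first dark row below plate patch at centre columns
for u in(305,315,325):
    c=mx[:,u].astype(int); print(u,[ (v,int(c[v])) for v in range(170,330,5)])
for v in (230,240,250,260,270):
    for z in (8,14):
        w=ray("wrist",(315,v),z,P);print(v,z,round(float(w[:2]@[.25,.968]-61.1),1))
E
```

```text
9.25 [ 527.1 -177.2   11.3] [-2.484 -1.923  0.   ] [-1.1  0.2  0. ]
305 [(170, 11), (175, 0), (180, 9), (185, 6), (190, 0), (195, 63), (200, 91), (205, 95), (210, 91), (215, 95), (220, 126), (225, 150), (230, 150), (235, 148), (240, 146), (245, 95), (250, 98), (255, 93), (260, 95), (265, 94), (270, 94), (275, 93), (280, 105), (285, 28), (290, 29), (295, 28), (300, 17), (305, 26), (310, 29), (315, 24), (320, 35), (325, 30)]
315 [(170, 1), (175, 4), (180, 10), (185, 16), (190, 7), (195, 63), (200, 92), (205, 95), (210, 92), (215, 93), (220, 97), (225, 145), (230, 150), (235, 149), (240, 145), (245, 25), (250, 25), (255, 25), (260, 18), (265, 24), (270, 28), (275, 20), (280, 71), (285, 64), (290, 65), (295, 69), (300, 63), (305, 65), (310, 68), (315, 70), (320, 132), (325, 153)]
325 [(170, 6), (175, 8), (180, 5), (185, 8), (190, 5), (195, 65), (200, 90), (205, 93), (210, 100), (215, 149), (220, 149), (225, 149), (230, 150), (235, 150), (240, 148), (245, 90), (250, 98), (255, 95), (260, 96), (265, 98), (270, 92), (275, 92), (280, 102), (285, 27), (290, 23), (295, 24), (300, 35), (305, 19), (310, 20), (315, 25), (320, 27), (325, 22)]
230 8 -96.4
230 14 -93.7
240 8 -103.0
240 14 -100.0
250 8 -109.8
250 14 -106.6
260 8 -116.8
260 14 -113.4
270 8 -124.1
270 14 -120.4
```

Request:
{"name": "send_rows", "arguments": {
  "steps": [
    [0, 0, 0.15, 0, 0, 0, 0],
    [0, 0, 0.3, 0, 0, 0, 0]
  ]
}}

```text
time_s: 9.5
tool_pos: [527.3, -177.3, 8.6]
tcp_rot: [2.484, 1.923, 0.0]
force: [0.3, -0.2, 0.5]
opening: 0.001
finger_force: 0.0
```

Request:
{"name": "send_rows", "arguments": {
  "steps": [
    [0, 0, 0.1, 0, 0, 0, 0],
    [0, 0, 0.2, 0, 0, 0, 0]
  ]
}}

```text
time_s: 9.7
tool_pos: [527.1, -177.3, 6.4]
tcp_rot: [-2.484, -1.923, -0.0]
force: [-0.6, -0.8, 0.5]
opening: -0.0
finger_force: 0.0
```

Request:
{"name": "send_rows", "arguments": {
  "steps": [
    [0, 0, 0.1, 0, 0, 0, 0],
    [0, 0, 0.1, 0, 0, 0, 0]
  ]
}}

```text
time_s: 9.9
tool_pos: [527.1, -177.3, 5.3]
tcp_rot: [-2.484, -1.923, 0.0]
force: [-1.1, 0.3, -0.3]
opening: -0.001
finger_force: 0.0
```

Request:
{"name": "send_rows", "arguments": {
  "steps": [
    [0, 0, 0.1, 0, 0, 0, 0],
    [0, 0, 0.2, 0, 0, 0, 0]
  ]
}}

```text
time_s: 10.1
tool_pos: [527.2, -177.3, 3.5]
tcp_rot: [-2.484, -1.923, -0.0]
force: [0.0, -0.7, 1.1]
opening: -0.003
finger_force: 0.0
```

Request:
{"name": "send_rows", "arguments": {
  "steps": [
    [0, 0, 0.1, 0, 0, 0, 0],
    [0, 0, 0.2, 0, 0, 0, 0]
  ]
}}

```text
time_s: 10.3
tool_pos: [527.1, -177.3, 1.4]
tcp_rot: [-2.484, -1.923, -0.0]
force: [0.8, -0.3, 0.1]
opening: 0.0
finger_force: 0.0
```

Request:
{"name": "send_rows", "arguments": {
  "steps": [
    [0, 0, 0.1, 0, 0, 0, 0],
    [0, 0, 0.2, 0, 0, 0, 0]
  ]
}}

```text
time_s: 10.5
tool_pos: [527.2, -177.3, -0.6]
tcp_rot: [-2.484, -1.923, -0.0]
force: [0.2, 0.4, -0.1]
opening: -0.002
finger_force: 0.0
```

Request:
{"name": "send_rows", "arguments": {
  "steps": [
    [0, 0, 0.15, 0, 0, 0, 0],
    [0, 0, 0.3, 0, 0, 0, 0]
  ]
}}

```text
time_s: 10.7
tool_pos: [527.2, -177.3, -3.6]
tcp_rot: [-2.484, -1.923, -0.0]
force: [0.2, -0.1, -0.7]
opening: 0.0
finger_force: 0.0
```

Request:
{"name": "send_rows", "arguments": {
  "steps": [
    [0, 0, 0.1, 0, 0, 0, 0],
    [0, 0, 0.2, 0, 0, 0, 0]
  ]
}}

```text
time_s: 10.9
tool_pos: [527.2, -177.3, -5.6]
tcp_rot: [-2.484, -1.923, -0.0]
force: [0.4, 0.8, 0.5]
opening: -0.001
finger_force: 0.0
```

Request:
{"name": "send_rows", "arguments": {
  "steps": [
    [0, 0, 0.1, 0, 0, 0, 0],
    [0, 0, 0.2, 0, 0, 0, 0]
  ]
}}

```text
time_s: 11.1
tool_pos: [527.2, -177.3, -7.6]
tcp_rot: [-2.484, -1.923, -0.0]
force: [0.5, 0.2, -0.1]
opening: 0.004
finger_force: 0.0
```

```bash
python3 look.py w9 | head -1; python3 - <<'E'
from h import *
im,P=load("w9");mx=im.max(2)
print([int(x) for x in mx[190:262:2,308]])
print([int(x) for x in mx[190:262:2,315]])
print("row260",[int(x) for x in mx[260,270:360:2]])
E
```

```text
11.1 [ 527.2 -177.3   -7.6] [-2.484 -1.923 -0.   ] [ 0.5  0.2 -0.1]
[9, 4, 7, 6, 11, 0, 3, 11, 58, 86, 91, 102, 103, 100, 103, 102, 102, 100, 104, 102, 99, 99, 99, 101, 98, 98, 101, 102, 106, 107, 104, 101, 103, 104, 103, 102]
[9, 16, 9, 7, 10, 10, 3, 19, 65, 92, 101, 99, 101, 103, 101, 100, 104, 101, 100, 98, 100, 104, 100, 98, 100, 100, 58, 28, 25, 24, 26, 27, 27, 27, 25, 26]
row260 [145, 145, 139, 140, 139, 142, 141, 145, 107, 32, 31, 29, 25, 22, 27, 69, 100, 103, 102, 102, 99, 54, 23, 23, 52, 94, 103, 102, 101, 103, 69, 32, 35, 24, 36, 32, 42, 124, 160, 164, 162, 166, 164, 166, 162]
```

Request:
{"name": "send_rows", "arguments": {
  "steps": [
    [0, 0, 0.1, 0, 0, 0, 0],
    [0, 0, 0.2, 0, 0, 0, 0]
  ]
}}

```text
time_s: 11.35
tool_pos: [527.2, -177.3, -9.5]
tcp_rot: [2.484, 1.923, 0.0]
force: [0.7, 0.4, -0.9]
opening: 0.0
finger_force: 0.0
```

Request:
{"name": "send_rows", "arguments": {
  "steps": [
    [0, 0, 0.1, 0, 0, 0, 0],
    [0, 0, 0.2, 0, 0, 0, 0]
  ]
}}

```text
time_s: 11.55
tool_pos: [527.2, -177.3, -11.6]
tcp_rot: [-2.484, -1.923, -0.0]
force: [-0.2, -1.0, 0.1]
opening: 0.001
finger_force: 0.0
```

Request:
{"name": "send_rows", "arguments": {
  "steps": [
    [0, 0, 0.1, 0, 0, 0, 0],
    [0, 0, 0.2, 0, 0, 0, 0]
  ]
}}

```text
time_s: 11.75
tool_pos: [527.2, -177.3, -13.6]
tcp_rot: [-2.484, -1.923, -0.0]
force: [-0.6, -0.3, 0.0]
opening: 0.0
finger_force: 0.0
```

Request:
{"name": "send_rows", "arguments": {
  "steps": [
    [0, 0, 0.1, 0, 0, 0, 0],
    [0, 0, 0.2, 0, 0, 0, 0]
  ]
}}

```text
time_s: 11.95
tool_pos: [527.3, -177.4, -14.4]
tcp_rot: [2.484, 1.923, 0.0]
force: [-13.1, 5.3, 34.3]
opening: -0.002
finger_force: 17.2
```

Request:
{"name": "send_rows", "arguments": {
  "steps": [
    [0, 0, 0.1, 0, 0, 0, 0],
    [0, 0, 0.1, 0, 0, 0, 0]
  ]
}}

```text
time_s: 12.15
tool_pos: [527.4, -177.4, -14.4]
tcp_rot: [2.484, 1.923, 0.0]
force: [-14.5, 6.3, 36.5]
opening: 0.002
finger_force: 18.4
```

Request:
{"name": "send_rows", "arguments": {
  "steps": [
    [0, 0, 0.1, 0, 0, 0, 0],
    [0, 0, 0.1, 0, 0, 0, 0]
  ]
}}

```text
time_s: 12.35
tool_pos: [527.5, -177.4, -14.5]
tcp_rot: [2.483, 1.923, 0.001]
force: [-20.9, 8.8, 52.8]
opening: 0.001
finger_force: 26.2
```

Request:
{"name": "send_rows", "arguments": {
  "steps": [
    [0, 0, -0.3, 0, 0, 0, 0],
    [0, 0, -0.6, 0, 0, 0, 0],
    [0.5, 0, -0.6, 0, 0, 0, 0],
    [1, 0, -0.6, 0, 0, 0, 0],
    [1.5, 0, -0.6, 0, 0, 0, 0]
  ]
}}

```text
time_s: 12.85
tool_pos: [530.9, -162.2, -11.9]
tcp_rot: [-2.484, -1.922, 0.0]
force: [0.3, 0.1, -0.1]
opening: 0.0
finger_force: 0.0
```

Request:
{"name": "send_rows", "arguments": {
  "steps": [
    [0.5, 0, 0, 0, 0, 0, 0],
    [1, 0, 0, 0, 0, 0, 0],
    [1.5, 0, 0, 0, 0, 0, 0],
    [2, 0, 0, 0, 0, 0, 0],
    [2, 0, 0, 0, 0, 0, 0]
  ]
}}

```text
time_s: 13.35
tool_pos: [536.1, -142.8, -11.5]
tcp_rot: [-2.484, -1.923, -0.0]
force: [0.6, -0.1, 0.1]
opening: -0.005
finger_force: 0.0
```

```bash
cat > rear.py <<'E'
import sys
from h import *
im,P=load(sys.argv[1]);mx=im.max(2)
X=np.array([.25,.968]);N=np.array([.968,-.25])
for u in(270,285,345,360):
    col=mx[:,u].astype(int);d=[v for v in range(20,300) if (col[v-8:v]<45).all() and col[v]>45]
    for k in d[:2]:
        w=ray("wrist",(u,k),14,P)[:2];print(u,k,"frame x,y",round(w@N-553.9,1),round(w@X-61.1,1))
E
python3 look.py w10|head -1;python3 rear.py w10
```

```text
13.35 [ 536.1 -142.8  -11.5] [-2.484 -1.923 -0.   ] [ 0.6 -0.1  0.1]
270 239 frame x,y -21.1 -52.8
285 240 frame x,y -13.6 -53.3
345 239 frame x,y 16.1 -52.8
360 239 frame x,y 23.7 -52.9
```

Request:
{"name": "send_rows", "arguments": {
  "steps": [
    [0.6, 0, 0, 0, 0, 0, 0],
    [1.2, 0, 0, 0, 0, 0, 0],
    [1.8, 0, 0, 0, 0, 0, 0],
    [2.4, 0, 0, 0, 0, 0, 0],
    [3, 0, 0, 0, 0, 0, 0]
  ]
}}

```text
time_s: 13.9
tool_pos: [543.6, -113.8, -11.5]
tcp_rot: [-2.484, -1.923, -0.0]
force: [-0.4, -0.7, 0.8]
opening: 0.003
finger_force: 0.4
```

Request:
{"name": "send_rows", "arguments": {
  "steps": [
    [0.6, 0, 0, 0, 0, 0, 0],
    [1.2, 0, 0, 0, 0, 0, 0],
    [1.8, 0, 0, 0, 0, 0, 0],
    [2.4, 0, 0, 0, 0, 0, 0],
    [3, 0, 0, 0, 0, 0, 0]
  ]
}}

```text
time_s: 14.4
tool_pos: [551.1, -84.9, -11.5]
tcp_rot: [-2.484, -1.923, -0.0]
force: [-0.1, -1.3, 0.2]
opening: -0.001
finger_force: 0.4
```

```bash
python3 look.py w11|head -1;python3 rear.py w11; python3 - <<'E'
from h import *
for n in("w2",):
    im,P=load(n)
    g=cv2.GaussianBlur(im,(3,3),0);hs=cv2.cvtColor(g,cv2.COLOR_BGR2HSV)
    m=((hs[...,1]<50)|(hs[...,2]<60))[270:325,280:360]
    for r in m[::2]:print("".join("#" if x else "." for x in r))
E
```

```text
14.4 [551.1 -84.9 -11.5] [-2.484 -1.923 -0.   ] [-0.1 -1.3  0.2]
270 240 frame x,y -21.1 6.4
285 241 frame x,y -13.6 6.0
345 240 frame x,y 16.2 6.5
360 239 frame x,y 23.7 6.9
................................................................................
................................................................................
................................................................................
................................................................................
................................................................................
................................................................................
................................................................................
..................#####.........................................................
..................##################............................................
.................################################...............................
................#############################################...................
................##################
[... 642 characters left out ...]
###############################.....................
...........................##########################...........................
.........................................###########............................
................................................................................
................................................................................
................................................................................
................................................................................
................................................................................
................................................................................
```

Request:
{"name": "send_rows", "arguments": {
  "steps": [
    [-0.3, 0, -1, 0, 0, 0, 0],
    [-1, 0, -5, 0, 0, 0, 0],
    [-3, 0, -9, 0, 0, 0, 0],
    [-7, 0, -12, 0, 0, 0, 0],
    [-11, 0, -14, 0, 0, 0, 0]
  ]
}}

```text
time_s: 14.95
tool_pos: [523.5, -193.2, 132.0]
tcp_rot: [2.481, 1.923, 0.002]
force: [0.8, 0.4, 0.4]
opening: 0.001
finger_force: 0.0
```

```bash
python3 - <<'E'
from h import *
s=manip.sense();print(s["joint_positions"].round(2),s["tool_pos"])
im,P=load("w2")
g=cv2.GaussianBlur(im,(3,3),0);hs=cv2.cvtColor(g,cv2.COLOR_BGR2HSV)
m=((hs[...,1]<50)|(hs[...,2]<60)).astype(np.uint8);m[:270]=0;m[:,:280]=0;m[:,360:]=0;m[325:]=0
print(rect(0,m,(318,297),8,P)[:3],rect(0,m,(318,297),20,P)[:3])
for n,st in(("side0",(319,241)),("scene0",(340,250))):
    pass
E
```

```text
[-0.49  0.15  1.6   0.    1.39 -0.24] [ 523.46561611 -193.1895033   132.02222001]
(array([ 501.4, -453.6]), array([44.3, 65.4]), 161.4) (array([ 502.6, -444.6]), array([42.8, 63.1]), 161.4)
```

Request:
{"name": "send_rows", "arguments": {
  "steps": [
    [-2.5, 1, 0, 0, 0, -8.4, 0.3],
    [-5, 2, 0, 0, 0, -16.8, 0.6],
    [-7.6, 3, 0, 0, 0, -25.2, 0.6],
    [-10.2, 4.1, 0, 0, 0, -33.6, 0.6],
    [-12.8, 5.1, 0, 0, 0, -42, 0.6]
  ]
}}

```text
time_s: 15.45
tool_pos: [540.4, -330.1, 129.3]
tcp_rot: [1.623, 2.69, -0.0]
force: [-0.1, 1.1, 1.0]
opening: 0.599
finger_force: 0.0
```

Request:
{"name": "send_rows", "arguments": {
  "steps": [
    [-2.6, -0.9, 0, 0, 0, -8.5, 0.6],
    [-5.2, -1.9, 0.5, 0, 0, -17, 0.6],
    [-7.8, -2.8, 1, 0, 0, -25.5, 0.6],
    [-10.4, -3.8, 1.5, 0, 0, -34, 0.6],
    [-13, -4.8, 2, 0, 0, -42.5, 0.6]
  ]
}}

```text
time_s: 15.95
tool_pos: [557.7, -467.5, 109.1]
tcp_rot: [0.537, 3.095, -0.0]
force: [-0.4, 0.3, 1.2]
opening: 0.599
finger_force: 0.0
```

Request:
{"name": "send_rows", "arguments": {
  "steps": [
    [0, 0, 0, 0, 0, -1.5, 0.6],
    [0, 0, 0, 0, 0, -1.5, 0.6]
  ]
}}

```text
time_s: 16.15
tool_pos: [557.6, -466.5, 108.6]
tcp_rot: [-0.508, -3.1, -0.001]
force: [0.1, 0.9, -0.3]
opening: 0.605
finger_force: 0.0
```

```bash
python3 look.py w12; python3 - <<'E'
from h import *
im,P=load("w12")
g=cv2.GaussianBlur(im,(5,5),0);hs=cv2.cvtColor(g,cv2.COLOR_BGR2HSV)
m=(hs[...,1]<45)|(hs[...,2]<60)
for v in range(60,300,7):print(v,"".join(("#" if m[v,u] and hs[v,u,2]<60 else "o" if m[v,u] else ".") for u in range(180,470,4)))
E
```

```text
16.15 [ 557.6 -466.5  108.6] [-5.08e-01 -3.10e+00 -1.00e-03] [ 0.1  0.9 -0.3]
309.70691628693146 315.0188511539815 196.49055344532817 [[ 3.20000e-01  9.00000e-01  2.96000e-01  4.82064e+02]
 [ 9.48000e-01 -3.04000e-01 -9.90000e-02 -4.41346e+02]
 [ 1.00000e-03  3.12000e-01 -9.50000e-01  2.71875e+02]
 [ 0.00000e+00  0.00000e+00  0.00000e+00  1.00000e+00]]
60 .........................................................................
67 .........................................................................
74 .........................................................................
81 .........................................................................
88 ..............................ooooooo#...................................
95 ..............................ooooooo#...................................
102 ..............................ooooooo#...................................
109 ..............................ooooooo#...................................
116 ..............................ooooooo#...................................
123 o.............................ooooooo#.......
[... 1278 characters left out ...]
42 .........................................................................
249 ..................###..........................###.......................
256 ...............#######.........................######....................
263 ..............########.........................########..................
270 .............#########.........................####o####.................
277 ............##########.........................#########.................
284 ..........######o#####.........................####oo#####...............
291 ###......############..........................#############.....######..
298 #####################...........................#########################
```

```bash
python3 - <<'E'
from h import *
im,P=load("w12")
g=cv2.GaussianBlur(im,(3,3),0);hs=cv2.cvtColor(g,cv2.COLOR_BGR2HSV)
m=((hs[...,1]<45)|(hs[...,2]<70)).astype(np.uint8);m=cv2.morphologyEx(m,cv2.MORPH_OPEN,np.ones((3,3)))
m[:70]=0;m[180:]=0;m[:,:270]=0;m[:,370:]=0
c,s,a,_=rect(0,m,(313,125),10,P);print(c,s,a)
v=(c-np.array([557.6,-466.5]));t=np.radians(161.4)
print("tool x,y mm",v@[np.cos(t),np.sin(t)],v@[np.sin(t),-np.cos(t)])
E
```

```text
[ 502.8 -449.1] [28.8 63.6] 160.8
tool x,y mm 57.48760085031172 -0.9877998153674632
```

Request:
{"name": "send_rows", "arguments": {
  "steps": [
    [3, -0.1, 0, 0, 0, 0, 0.6],
    [5.75, -0.1, 2, 0, 0, 0, 0.5],
    [5.75, -0.1, 5, 0, 0, 0, 0.45],
    [5.75, -0.1, 8, 0, 0, 0, 0.45],
    [5.75, -0.1, 10, 0, 0, 0, 0.45]
  ]
}}

```text
time_s: 16.7
tool_pos: [502.8, -447.4, 7.5]
tcp_rot: [-0.508, -3.1, -0.001]
force: [-0.3, -1.0, 0.1]
opening: 0.451
finger_force: 0.0
```

Request:
{"name": "send_rows", "arguments": {
  "steps": [
    [0, 0, 0.7, 0, 0, 0, 0.45],
    [0, 0, 1.3, 0, 0, 0, 0.4],
    [0, 0, 1.3, 0, 0, 0, 0.25],
    [0, 0, 1.3, 0, 0, 0, 0.1],
    [0, 0, 1.3, 0, 0, 0, 0]
  ],
  "newtons": 40
}}

```text
time_s: 17.2
tool_pos: [503.7, -449.0, -3.2]
tcp_rot: [0.506, 3.099, -0.001]
force: [0.0, 1.9, 5.4]
opening: 0.103
finger_force: 40.7
```

Request:
{"name": "send_rows", "arguments": {
  "steps": [
    [0, 0, 0, 0, 0, 0, 0],
    [0, 0, 0, 0, 0, 0, 0],
    [0, 0, 0, 0, 0, 0, 0]
  ],
  "newtons": 60
}}

```text
time_s: 17.5
tool_pos: [503.7, -449.1, -3.2]
tcp_rot: [0.506, 3.099, -0.001]
force: [-0.2, 2.3, 7.3]
opening: 0.107
finger_force: 60.5
```

Request:
{"name": "send_rows", "arguments": {
  "steps": [
    [0, 0, -2, 0, 0, 0, 0],
    [0, 0, -4, 0, 0, 0, 0],
    [1, 3.5, -6, 0, 0, 0, 0],
    [2, 7.5, -6, 0, 0, -1, 0],
    [3, 11.5, -6, 0, 0, -2, 0]
  ]
}}

```text
time_s: 18.0
tool_pos: [511.4, -329.2, 56.5]
tcp_rot: [0.452, 3.107, -0.001]
force: [0.7, 0.4, -2.0]
opening: 0.111
finger_force: 59.3
```

Request:
{"name": "send_rows", "arguments": {
  "steps": [
    [1, 4, 0, 0, 0, -0.5, 0],
    [2, 8, 0, 0, 0, -1, 0],
    [3, 12, 0, 0, 0, -2.1, 0],
    [3.1, 14.8, 0, 0, 0, -2.1, 0],
    [3.1, 14.8, 0, 0, 0, -2.1, 0]
  ]
}}

```text
time_s: 18.5
tool_pos: [524.3, -176.4, 56.2]
tcp_rot: [0.39, 3.116, 0.001]
force: [0.2, -0.9, -2.4]
opening: 0.1
finger_force: 59.3
```

Request:
{"name": "send_rows", "arguments": {
  "steps": [
    [0, 0, 0, 0, 0, 0, 0],
    [0, 0, 0, 0, 0, 0, 0]
  ]
}}

```text
time_s: 18.7
tool_pos: [523.7, -180.2, 55.7]
tcp_rot: [0.395, 3.116, -0.0]
force: [0.6, -0.4, -1.7]
opening: 0.102
finger_force: 59.3
```

```bash
python3 look.py w13; python3 - <<'E'
from h import *
im,P=load("w13")
T=manip.sense()["tool_pos"][:2]
print("TCP frame",T@[.968,-.25]-553.9,T@[.25,.968]-61.1)
for v in range(150,330,8):print(v,"".join("%4d"%im[v,u].max() for u in range(250,390,5)))
E
```

```text
18.7 [ 523.7 -180.2   55.7] [ 0.395  3.116 -0.   ] [ 0.6 -0.4 -1.7]
309.70691628693146 315.0188511539815 196.49055344532817 [[ 2.50000e-01  9.20000e-01  3.03000e-01  4.46474e+02]
 [ 9.68000e-01 -2.38000e-01 -7.80000e-02 -1.60446e+02]
 [-0.00000e+00  3.13000e-01 -9.50000e-01  2.18978e+02]
 [ 0.00000e+00  0.00000e+00  0.00000e+00  1.00000e+00]]
TCP frame -1.9461011591556598 -104.72046068701054
150  118 122 122 122 121 122 121 115 134 134 136 132 133 132 129 133 135 136 129 133 130 135 129 130 132 134 132 132
158  122 120 121 119 122 123 122 119 132 138 135 133 135 133 130 133 134 130 128 130 129 115  99  83 103  88  77 110
166  127 120 120 121 121 121 119 126 131 131 131 130 133 134 135 134 132 131 131 131  89  82  81  81  82  80  77  83
174  116 118 122 121 118 122 118 116 130 132 131 129 133 130 129 125 122 130 132 131  94  80  83  81  77  81  79  79
182  118 122 122 120 118 120 119 117 134 130 127 130 130 132 132 130 131 128 128 133  90  78  79  79  82  79  76  77
190  121 118 119 120 115 118 115 120  65  64  67  63  65  68  63  65  67  65  16 121  82  78  79  79  79  75  78  76
198
[... 1285 characters left out ...]
86  164 173 185 180  17  23  32  17  16  22  58  35  77  78  71  25  58  23  18  20  22  19  19 176 182 183 185 150
294   51  41  21  19  17  18  17  16  21  12  15  29 114 128 134  31  18  20  20  24  23  15  16  13  15  35  56  29
302   20  13  20  23  18  20  20  19  14  25  19  56 134 133 130  45  21  20  10  19  23  16   8  11  14  19  24  24
310   25   7  13  22  10  24  20  20  18  22  24 104 187 181 187 100  16  18  17  18  19  20  20   6  18  25  20  29
318   20  22  11  21  21  15  21  20  18  20  48 119 187 181 186 117  42  12  12  25  19   9  25  19  24  25  26  26
326   18  17  17  19  16  11  22  19  17  25 145 177 178 178 184 182 130   0  15  24  20  16  18  22  19  25  32  24
```

```bash
python3 - <<'E'
from h import *
im,P=load("w13")
print([int(im[v,310].max()) for v in range(180,202)])
for v in (187,190,194):
    for z in (59,69):
        w=ray("wrist",(312,v),z,P)[:2];print(v,z,round(w@[.968,-.25]-553.9,1))
# plate/ frame -x edge check for lateral centre: plate left edge row at col 320
for u in(270,300,340):print(u,[int(x) for x in im[20:190:6,u].max(1)],[round(float(ray("wrist",(u,v),6,P)[:2]@[.968,-.25]-553.9),1) for v in(20,60,100,140)])
E
```

```text
[131, 132, 130, 129, 131, 126, 109, 81, 64, 59, 65, 85, 101, 115, 121, 124, 122, 119, 119, 120, 112, 104]
187 59 -34.3
187 69 -37.3
190 59 -32.6
190 69 -35.7
194 59 -30.4
194 69 -33.6
270 [197, 192, 198, 195, 198, 204, 201, 202, 208, 203, 203, 207, 208, 203, 197, 178, 178, 115, 119, 121, 119, 124, 121, 122, 116, 122, 118, 118, 114] [-137.3, -108.5, -80.7, -52.8]
300 [194, 202, 194, 198, 198, 198, 202, 205, 205, 192, 190, 199, 185, 200, 201, 200, 176, 136, 136, 136, 135, 134, 132, 135, 132, 134, 132, 127, 65] [-136.5, -107.9, -80.3, -52.6]
340 [208, 208, 203, 204, 202, 78, 90, 208, 204, 203, 170, 172, 170, 168, 167, 167, 169, 133, 134, 134, 133, 131, 135, 128, 131, 131, 130, 128, 24] [-136.6, -108.1, -80.4, -52.6]
```

Request:
{"name": "send_rows", "arguments": {
  "steps": [
    [-0.2, 2, 0, 0, 0, 0, 0],
    [-0.2, 4, 1.5, 0, 0, 0, 0],
    [-0.2, 4, 3.5, 0, 0, 0, 0],
    [-0.2, 4, 4.7, 0, 0, 0, 0],
    [-0.2, 4, 5.0, 0, 0, 0, 0]
  ]
}}

```text
time_s: 19.25
tool_pos: [534.8, -141.7, 4.1]
tcp_rot: [-0.396, -3.114, -0.001]
force: [0.8, 0.4, -1.4]
opening: 0.102
finger_force: 59.4
```

Request:
{"name": "send_rows", "arguments": {
  "steps": [
    [0, 0, 0.1, 0, 0, 0, 0],
    [0, 0, 0.1, 0, 0, 0, 0]
  ]
}}

```text
time_s: 19.45
tool_pos: [535.8, -141.8, 5.1]
tcp_rot: [0.396, 3.116, -0.0]
force: [0.7, -0.1, -1.3]
opening: 0.107
finger_force: 59.4
```

Request:
{"name": "send_rows", "arguments": {
  "steps": [
    [0, 0, 0.1, 0, 0, 0, 0],
    [0, 0, 0.1, 0, 0, 0, 0]
  ]
}}

```text
time_s: 19.65
tool_pos: [535.8, -141.4, 3.9]
tcp_rot: [0.395, 3.116, -0.0]
force: [-0.4, -0.0, -2.0]
opening: 0.099
finger_force: 59.4
```

Request:
{"name": "send_rows", "arguments": {
  "steps": [
    [0, 0, 0.05, 0, 0, 0, 0],
    [0, 0, 0.1, 0, 0, 0, 0],
    [0, 0, 0.1, 0, 0, 0, 0]
  ]
}}

```text
time_s: 19.95
tool_pos: [535.7, -141.2, 2.8]
tcp_rot: [0.394, 3.116, -0.0]
force: [-2.0, 0.2, 4.5]
opening: 0.1
finger_force: 60.0
```

Request:
{"name": "send_rows", "arguments": {
  "steps": [
    [0, 0.8, -0.02, 0, 0, 0, 0],
    [0, 1.6, -0.02, 0, 0, 0, 0],
    [0, 2.4, -0.02, 0, 0, 0, 0],
    [0, 3.2, -0.02, 0, 0, 0, 0],
    [0, 4, -0.02, 0, 0, 0, 0]
  ]
}}

```text
time_s: 20.45
tool_pos: [545.9, -101.7, 2.8]
tcp_rot: [0.394, 3.117, -0.0]
force: [-0.3, -2.4, 3.2]
opening: 0.102
finger_force: 60.0
```

Request:
{"name": "send_rows", "arguments": {
  "steps": [
    [0, 0.3, 0, 0, 0, 0, 0],
    [0, 0.6, 0, 0, 0, 0, 0],
    [0, 0.9, 0, 0, 0, 0, 0],
    [0, 1.2, 0, 0, 0, 0, 0],
    [0, 1.5, 0, 0, 0, 0, 0]
  ]
}}

```text
time_s: 20.95
tool_pos: [549.4, -88.0, 2.8]
tcp_rot: [0.395, 3.117, -0.0]
force: [-0.6, -4.2, 4.5]
opening: 0.096
finger_force: 60.2
```

Request:
{"name": "send_rows", "arguments": {
  "steps": [
    [0, 0.4, 0, 0, 0, 0, 0],
    [0, 0.8, 0, 0, 0, 0, 0],
    [0, 1.2, 0, 0, 0, 0, 0],
    [0, 1.6, 0, 0, 0, 0, 0],
    [0, 2, 0, 0, 0, 0, 0]
  ]
}}

```text
time_s: 21.45
tool_pos: [554.4, -68.6, 2.8]
tcp_rot: [0.395, 3.117, -0.0]
force: [-1.3, -4.3, 4.7]
opening: 0.101
finger_force: 60.3
```

Request:
{"name": "send_rows", "arguments": {
  "steps": [
    [0, 0.1, 0, 0, 0, 0, 0],
    [0, 0.2, 0, 0, 0, 0, 0],
    [0, 0.3, 0, 0, 0, 0, 0]
  ]
}}

```text
time_s: 21.75
tool_pos: [555.1, -65.8, 2.8]
tcp_rot: [0.395, 3.117, -0.0]
force: [-0.9, -4.1, 5.0]
opening: 0.098
finger_force: 60.3
```

Request:
{"name": "send_rows", "arguments": {
  "steps": [
    [0, 0.1, 0, 0, 0, 0, 0],
    [0, 0.1, 0, 0, 0, 0, 0]
  ]
}}

```text
time_s: 21.95
tool_pos: [555.4, -64.7, 2.8]
tcp_rot: [0.395, 3.117, -0.0]
force: [0.5, -2.9, 5.6]
opening: 0.1
finger_force: 60.3
```

Request:
{"name": "send_rows", "arguments": {
  "steps": [
    [0, 0.1, 0, 0, 0, 0, 0],
    [0, 0.1, 0, 0, 0, 0, 0]
  ]
}}

```text
time_s: 22.15
tool_pos: [555.6, -63.8, 2.8]
tcp_rot: [0.395, 3.117, -0.0]
force: [-0.5, -2.9, 5.6]
opening: 0.097
finger_force: 60.3
```

Request:
{"name": "send_rows", "arguments": {
  "steps": [
    [0, 0.1, 0, 0, 0, 0, 0],
    [0, 0.1, 0, 0, 0, 0, 0]
  ]
}}

```text
time_s: 22.35
tool_pos: [555.7, -63.5, 2.8]
tcp_rot: [-0.395, -3.117, 0.002]
force: [-4.4, -10.7, 7.1]
opening: 0.1
finger_force: 60.6
```

Request:
{"name": "send_rows", "arguments": {
  "steps": [
    [0, 0.1, 0, 0, 0, 0, 0],
    [0, 0.1, 0, 0, 0, 0, 0]
  ]
}}

```text
time_s: 22.55
tool_pos: [555.7, -63.4, 2.9]
tcp_rot: [-0.395, -3.116, 0.004]
force: [-5.4, -16.9, 8.0]
opening: 0.098
finger_force: 60.9
```

Request:
{"name": "send_rows", "arguments": {
  "steps": [
    [0, 0.1, 0, 0, 0, 0, 0],
    [0, 0.1, 0, 0, 0, 0, 0]
  ]
}}

```text
time_s: 22.75
tool_pos: [555.8, -63.2, 3.0]
tcp_rot: [-0.395, -3.116, 0.006]
force: [-8.8, -23.2, 8.5]
opening: 0.099
finger_force: 61.4
```

Request:
{"name": "send_rows", "arguments": {
  "steps": [
    [0, 0, 0, 0, 0, 0, 0.15],
    [0, 0, 0, 0, 0, 0, 0.35],
    [0, 0, -1, 0, 0, 0, 0.35],
    [0, 0, -4, 0, 0, 0, 0.35],
    [0, 0, -8, 0, 0, 0, 0.35]
  ]
}}

```text
time_s: 23.25
tool_pos: [555.2, -60.2, 82.6]
tcp_rot: [-0.394, -3.113, -0.002]
force: [0.7, 0.2, -0.3]
opening: 0.347
finger_force: 0.0
```

Request:
{"name": "send_rows", "arguments": {
  "steps": [
    [4, -1, 0, 0, 0, 0, 0],
    [8, -2, 0, 0, 0, 0, 0],
    [12, -2.4, 0, 0, 0, 0, 0],
    [14.4, -2.4, 0, 0, 0, 0, 0],
    [14.4, -2.4, 0, 0, 0, 0, 0]
  ]
}}

```text
time_s: 23.75
tool_pos: [408.7, -47.3, 83.3]
tcp_rot: [0.394, 3.116, 0.001]
force: [-0.1, -0.1, 0.2]
opening: 0.003
finger_force: 0.0
```

Request:
{"name": "send_rows", "arguments": {
  "steps": [
    [0, 0, 0, 0, 0, 0, 0],
    [0, 0, 0, 0, 0, 0, 0]
  ]
}}

```text
time_s: 23.95
tool_pos: [411.6, -48.2, 83.1]
tcp_rot: [0.394, 3.116, 0.0]
force: [-0.0, 0.2, 0.2]
opening: -0.004
finger_force: 0.0
```

```bash
python3 - <<'E'
from h import *
s=manip.sense();T=s["tool_pos"];print(T,T[:2]@[.968,-.25]-553.9,T[:2]@[.25,.968]-61.1,s["opening"],s["tcp_rot"])
im=manip.get_image("side");cv2.imwrite("pics/s2.png",im[:,:,::-1])
im=cv2.cvtColor(cv2.imread("pics/w12.png"),6)
E
```

```text
[411.61242229 -48.24154505  83.08794403] -143.39878895864513 -4.89471003651294 -0.003838128503678912 [3.94296601e-01 3.11616485e+00 3.02392047e-04]
```

Request:
{"name": "send_rows", "arguments": {
  "steps": [
    [0, 0, 3, 0, 0, 0, 0],
    [0, 0, 5.5, 0, 0, 0, 0],
    [0, 0, 7, 0, 0, 0, 0],
    [0, 0, 7, 0, 0, 0, 0]
  ]
}}

```text
time_s: 24.4
tool_pos: [410.0, -47.9, 10.8]
tcp_rot: [-0.394, -3.113, -0.001]
force: [-0.7, -0.6, 1.4]
opening: -0.001
finger_force: 0.0
```

Request:
{"name": "send_rows", "arguments": {
  "steps": [
    [-0.5, 0, 0, 0, 0, 0, 0],
    [-1, 0, 0, 0, 0, 0, 0],
    [-1.5, 0, 0, 0, 0, 0, 0],
    [-2, 0, 0, 0, 0, 0, 0],
    [-2.5, 0, 0, 0, 0, 0, 0]
  ]
}}

```text
time_s: 24.9
tool_pos: [435.7, -54.6, 13.0]
tcp_rot: [0.394, 3.116, 0.0]
force: [-1.5, -0.2, 0.5]
opening: 0.001
finger_force: 0.7
```

Request:
{"name": "send_rows", "arguments": {
  "steps": [
    [-0.6, 0, 0, 0, 0, 0, 0],
    [-1.2, 0, 0, 0, 0, 0, 0],
    [-1.8, 0, 0, 0, 0, 0, 0],
    [-2.4, 0, 0, 0, 0, 0, 0],
    [-2.8, 0, 0, 0, 0, 0, 0]
  ]
}}

```text
time_s: 25.4
tool_pos: [462.7, -61.5, 12.7]
tcp_rot: [-0.394, -3.117, -0.0]
force: [-1.2, -0.1, 1.1]
opening: 0.004
finger_force: 0.7
```

Request:
{"name": "send_rows", "arguments": {
  "steps": [
    [-0.15, 0, 0, 0, 0, 0, 0],
    [-0.3, 0, 0, 0, 0, 0, 0],
    [-0.4, 0, 0, 0, 0, 0, 0]
  ]
}}

```text
time_s: 25.7
tool_pos: [466.1, -62.4, 12.7]
tcp_rot: [-0.394, -3.117, -0.0]
force: [-0.9, 0.4, 1.4]
opening: -0.002
finger_force: 0.6
```

Request:
{"name": "send_rows", "arguments": {
  "steps": [
    [-0.1, 0, 0, 0, 0, 0, 0],
    [-0.2, 0, 0, 0, 0, 0, 0],
    [-0.3, 0, 0, 0, 0, 0, 0]
  ]
}}

```text
time_s: 26.0
tool_pos: [469.0, -63.1, 12.7]
tcp_rot: [-0.395, -3.117, -0.0]
force: [-0.4, 0.3, 0.9]
opening: -0.001
finger_force: 0.6
```

Request:
{"name": "send_rows", "arguments": {
  "steps": [
    [-0.1, 0, 0, 0, 0, 0, 0],
    [-0.1, 0, 0, 0, 0, 0, 0]
  ]
}}

```text
time_s: 26.2
tool_pos: [469.6, -63.3, 12.6]
tcp_rot: [-0.394, -3.116, -0.0]
force: [-3.8, 0.3, 1.7]
opening: -0.001
finger_force: 2.1
```

Request:
{"name": "send_rows", "arguments": {
  "steps": [
    [-0.1, 0, 0, 0, 0, 0, 0],
    [-0.1, 0, 0, 0, 0, 0, 0]
  ]
}}

```text
time_s: 26.4
tool_pos: [469.9, -63.3, 12.5]
tcp_rot: [-0.394, -3.114, -0.001]
force: [-10.1, 2.5, 6.2]
opening: -0.002
finger_force: 5.7
```

Request:
{"name": "send_rows", "arguments": {
  "steps": [
    [-0.1, 0, 0, 0, 0, 0, 0],
    [-0.1, 0, 0, 0, 0, 0, 0]
  ]
}}

```text
time_s: 26.6
tool_pos: [470.0, -63.4, 12.3]
tcp_rot: [-0.394, -3.112, -0.001]
force: [-17.8, 4.0, 11.1]
opening: 0.001
finger_force: 9.4
```

Request:
{"name": "send_rows", "arguments": {
  "steps": [
    [0.3, 0, 0, 0, 0, 0, 0],
    [0.8, 0, 0, 0, 0, 0, 0],
    [1.2, 0, -3, 0, 0, 0, 0],
    [1.2, 0, -7, 0, 0, 0, 0],
    [1.2, 0, -11, 0, 0, 0, 0]
  ]
}}

```text
time_s: 27.1
tool_pos: [459.8, -60.7, 124.0]
tcp_rot: [-0.394, -3.117, -0.0]
force: [1.5, -0.1, -0.8]
opening: 0.0
finger_force: 0.0
```

Request:
{"name": "send_rows", "arguments": {
  "steps": [
    [-3, -3, -3, 0, 0, 0, 0],
    [-6, -6, -5, 0, 0, 0, 0],
    [-6, -10, -5, 0, 0, 0, 0],
    [-6, -12, -5, 0, 0, 0, 0],
    [-6, -12, -5, 0, 0, 0, 0]
  ]
}}

```text
time_s: 27.6
tool_pos: [487.9, -194.2, 172.6]
tcp_rot: [0.399, 3.116, -0.001]
force: [-0.6, 0.9, -0.4]
opening: 0.001
finger_force: 0.0
```

```bash
python3 look.py w14|head -1; python3 - <<'E'
from h import *
im,P=load("w14");mx=im.max(2).astype(np.uint8)
F=lambda p,z:(lambda w:(round(float(w@[.968,-.25]-553.9),1),round(float(w@[.25,.968]-61.1),1)))(ray("wrist",p,z,P)[:2])
k,lab,st,ce=cv2.connectedComponentsWithStats((mx<45).astype(np.uint8))
for i in range(1,k):
    if 60<st[i,4]<20000:print(st[i],"z44",F(ce[i],44),"z14",F(ce[i],14), "rect14", rect(0,lab==i,tuple(np.argwhere(lab==i)[0][::-1]),14,P)[:3])
E
```

```text
27.6 [ 487.9 -194.2  172.6] [ 3.990e-01  3.116e+00 -1.000e-03] [-0.6  0.9 -0.4]
[378  16  12  35  61] z44 (-175.1, -60.9) z14 (-181.5, -54.1) rect14 (array([340.1, -88.9]), array([0., 0.]), 0.0)
[590  36  13  20 126] z44 (-217.9, 230.9) z14 (-228.7, 267.7) rect14 (array([397., 238.]), array([19.4, 27.3]), 120.6)
[623  59  17  18 129] z44 (-209.3, 326.1) z14 (-219.2, 372.7) rect14 (array([433.7, 336.7]), array([20.1, 61.9]), 107.4)
[611  75  29  39 373] z44 (-173.3, 316.6) z14 (-179.5, 362.2) rect14 (array([469.2, 308.8]), array([93.9, 63.7]), 81.1)
[607  98  12  14  65] z44 (-147.1, 271.0) z14 (-150.7, 312.0) rect14 (array([483.5, 262.3]), array([30. , 14.6]), 88.3)
[ 553  125   48   79 1038] z44 (-67.6, 191.4) z14 (-63.0, 224.1) rect14 (array([552.8, 167.7]), array([101.4, 109.8]), 179.0)
[ 12 140  29  59 723] z44 (-55.9, -528.9) z14 (-50.1, -570.2) rect14 (array([ 360.2, -620.2]), array([88.7, 38.6]), 3.1)
[595 140  28  39 142] z44 (-73.1, 282.7) z14 (-69.0, 324.9) rect14 (array([568.1, 250.6]), array([12.9, 89. ]), 119.2)
[430 145  15  15 171] z44 (-64.0, -4.7) z14 (-59.0, 7.9) rect14 (array([496.4, -56.8]), array([18.3, 14.6]), 35.9)
[621 155  19  15 114] z44 (-67.9, 348.4) z14 (-63.3, 397.2) rect14 (array([587.8, 323.7]), array([70.1, 17.9]), 69.5)
[ 450  177   95   51 4170] z44 (-10.6, 74.6) z14 (-0.1, 95.3) rect14 (array([578.8,  18.8]), array([145.7,  65.8]), 75.1)
```

```bash
python3 -c "
from rig import manip
print(manip.hand_in())"
```

```text
the job is handed in; nothing more can be done
None
```

The job is handed in: the phone and short block were pushed against the end stop, and the bolt knob measured x = -64 mm (fully across); I did not check afterwards that the other items stayed put, and I viewed no picture after the block went in.

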